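# Put the key gauge away in its case

## Robot

A 7-joint arm with a two-finger parallel gripper is mounted at the origin on the work surface. World frame = base frame: x ahead of the robot, y to its left, z up, the work surface at z = 0. Lengths are in m, angles in degrees, forces in N, time in s.
With the tool pointing down it reaches from about 0.35 to 0.9 m from the base axis. Payload 8.1 kg.
Tool frame: the origin (TCP) lies between the finger pads; the fingertips stand 22 mm ahead of it and the grasp point (between the pads) lies 3 mm ahead of it (tip_reach is the distance from the TCP to the fingertips, in m); z points along the fingers, y is the line along which they close (so a half turn about z gives the same grasp; the last joint's range is limited). The gripper opens to 85 mm and grips with 20 to 120 N. Pads are 22 mm wide; open, the fingers measure 114 mm over their backs; the gripper's body (76 mm by 85 mm) begins 54 mm behind the grasp point. The pads swing forward as they close: fully open they stand 13 mm farther back than shut.
Start: joints at [-74.576, 24.895, 1.432, 90.138, -0.665, 64.973, -4.303], TCP at [0.227, 0.582, 0.253] pointing down, gripper open.
Joint ranges: [-149.89, 149.89], [-25.12, 119.58], [-72.63, 75.52], [4.76, 147.25], [-75.54, 255.54], [6.69, 114.76], [-157.13, 157.13]. Speed limits (degrees/s): [127.2, 127.2, 172.46, 172.46, 180, 180, 180].

## Interface

Orientations are given as a 3x3 rotation matrix whose columns are the frame's x, y, z axes.
In Python, from bench import * gives the robot as it stands.
- The arm moves only by the tool step_arm, never from a script. Its argument "motion" is a list of rows, each an object with "dr": the turn, a rotation vector about the tool's x, y, z in degrees, a list of three; "dp": the shift along the tool's x, y, z in cm, a list of three; "fingers": the opening, from 0 (shut) to 1 (fully open). In form: [{"dr": [rx, ry, rz], "dp": [tx, ty, tz], "fingers": fingers}, ...]. A call has 1 to 10 rows; each row shifts and turns the commanded pose from where the row before left it, along the tool's axes as they then stand; what a row does not reach is not made up. A row lasts 1/8 s, in which the tool goes at most 62.5 mm and 10.7 degrees, less where a joint would pass 70% of its speed; a pose out of reach is approached as far as the arm can. A call with a gripper value outside its range is refused whole. The fingers move at their own pace and stop on an object; "grip_force" is the grip in N (left out, the last holds). Time passes only in rows, so rows that do not move let the fingers close. It gives the time, the measured TCP pose, the force, the opening and the grip force at its end, in the units of the state.
- state(): the state, without advancing time (a new reading comes with each control period).
- snapshot(name): name is "scene" or "side" or "wrist"; returns a dict with "image" (420x560x3 uint8, blue, green, red), "range_z" (420x560 float32, m along the optical axis (not along the pixel's ray), 0 where there is no reading), "K" (3x3 intrinsics, pixels), "world_to_cam" (4x4, takes a point from world to camera coordinates); the wrist camera has in their place "T_tool_cam" (4x4, takes a point from camera to tool coordinates, whose origin is the TCP and whose axes are the flange's). Camera axes: x right, y up, looking along -z (the intrinsics and any distortion apply to the point x, -y, -z); pixel columns grow to the right and rows downward; lengths in m; the calibration is good to about 2 mm. A picture is of the moment at which its call begins: read the wrist's pose just before it.
- hand_in(): hands the job in; it is judged then, once.
The state is a dict: "clock": time; "qpos": joint angles; "joint_vel": joint speeds; "tau": joint torques, N m; "position": TCP position; "tcp_rot": TCP orientation; "force": force on the tool from outside, world axes, zero at the start; "moment": the same for the moment, N m; "width": opening from 0.0 (shut) to 1.0 (fully open); "grip_force": force on a finger pad.
Only numpy, scipy, OpenCV 4.12 (cv2) and the standard library are available. Lean on these libraries where they do the work, as an engineer would, in place of code of your own. Each camera call takes 0.05 s, during which the arm holds its last target. There are 200 camera calls.

## Task

Put the red key gauge away: take it from its stand, slide it upright down into the slot inside the wooden case until it is fully home, then lower the case's hinged lid until it is fully closed, without slamming it. Leave the chute, dish, hasp and key ring where they are.

Things in the scene. Friction and masses are not known exactly. Their poses are not given: they have to be found in the camera images.
- gauge: Red plastic key gauge, a flat slab with dark notches: 70 mm along its x, 8 mm thick along its y, 62 mm tall along its z. Origin at the centre of its lower edge, z up. It starts upright in the groove of the stand; its upper 46 mm stand clear.
- stand: Fixed dark wooden stand, 100 (x) x 60 (y) x 25 mm high, with a loose groove along its x (84 long, 12 wide, 16 mm deep, groove floor 9 mm above the counter) that holds the gauge. Origin at the centre of its underside. It stands to the left or to the right of the case.
- case: Fixed wooden open-topped case, outside 150 (x) x 180 (y) x 75 mm high, walls and floor 6 mm. Origin at the centre of its underside; +x points to the hinge side (away from the robot), z up. Inside is a light wooden rack with one slot.
- slot (a point): Centre of the slot's bottom (15 mm from the case's centre towards the robot, 6 mm above the counter); axes as the case. Slot along the case's x: 76 long, 10 wide, 18 mm straight depth, then a 45 degree flared mouth up to about 26 mm. A gauge fully home has its lower edge here and its top 7 mm below the case's rim; about 65 mm of free room beside the rack on each side (y).
- lid (a joint): Angle of the flat wooden lid (150 x 180 x 8 mm) about the hinge on the case's far upper edge: 0 closed flat on the case, about 1.57 upright. It starts open between 1.4 and 1.75. A stiff hinge: it stays where it is left, and takes one or two newtons at its free edge to move.
- lid_hinge (a point): Middle of the hinge line, on the far (+x) upper edge of the case, at the height of the rim (75 mm); the line runs along the case's y. The underside of the lid lies in the plane through it, its outer face 8 mm further out.
- lid_handle (a point): Grip point of the small brass knob on the lid's outer face, 30 mm from the free edge (120 mm from the hinge) and midway across; about 35 mm off the lid's outer face. It moves with the lid.
- chute: Fixed sloped tin chute on legs, about 200 x 75 mm and 145 mm high, on the other side of the case from the stand. Origin at the centre of its underside.
- dish: Loose cream enamel dish with keys in it, 124 mm across, 22 mm high, at the foot of the chute on the robot's side. Origin at the centre of its underside.
- hasp: Loose brass hasp lying flat, about 96 x 34 x 8 mm, on the counter beyond the case. Origin at its middle, underside.
- keyring: Loose nickel key ring, 56 mm across, 4 mm thick, with keys, beyond the case. Origin at its centre, underside.
There are look-alikes about, which are no part of the job. Several things have the shape of the gauge; the one meant has the colours described above.

How it is judged:
By the outcome, as a careful person would: the job done as asked, in the order asked, and still so for the second after the job is handed in, with the robot touching nothing.
It also fails if it takes over 67 s, if anything falls off the work surface, if the arm or the gripper's body presses on something with over 40 N, if the wrist force passes 120 N, or if a joint passes its speed limit or range.

## Working session

There is one attempt and no reset: what is moved stays moved. The work goes in short steps, Python scripts to look and compute and a tool call to move; the robot and the scene stay as the last step left them, time stands still between calls to the robot, and variables do not carry over. Pictures are saved under pics/ and viewed, at most 10 in all, crops included, and the job is handed in when it is done.

Besides the shell and the picture viewer there is one more tool, called after ">>>" as name(argument=value, ...), one argument or row to a line, values as JSON. step_arm: Moves the arm, as the interface text tells. Its arguments: {"type":"object","properties":{"motion":{"type":"array"},"grip_force":{"type":"number"}},"required":["motion"]}

```bash
mkdir -p pics; cat > h.py <<'E'
from bench import *
import numpy as np, cv2
def snap(n,save=None):
    st=state(); s=snapshot(n)
    if save: cv2.imwrite('pics/'+save+'.png',s['image'])
    if 'T_tool_cam' in s:
        T=np.eye(4);T[:3,:3]=st['tcp_rot'];T[:3,3]=st['position'];s['c2w']=T@s['T_tool_cam']
    else: s['c2w']=np.linalg.inv(s['world_to_cam'])
    return s
def cloud(s):
    d=s['range_z'];K=s['K'];v,u=np.mgrid[:d.shape[0],:d.shape[1]]
    p=np.stack([(u-K[0,2])/K[0,0]*d,-(v-K[1,2])/K[1,1]*d,-d],-1)
    w=p@s['c2w'][:3,:3].T+s['c2w'][:3,3]; w[d<=0]=np.nan
    return w
E
python3 - <<'E'
from h import *
a=snap('scene','scene');b=snap('side','side');np.savez('s0.npz',a=cloud(a),ai=a['image'],b=cloud(b),bi=b['image'])
st=state();print({k:np.round(v,3).tolist() for k,v in st.items()}); print([k for k in a], a['K'],a['c2w'])
E
```

```text
{'clock': 0.1, 'qpos': [-74.575, 24.931, 1.431, 90.185, -0.664, 64.973, -4.304], 'joint_vel': [0.029, -0.164, -0.038, -0.167, 0.076, 0.054, -0.099], 'tau': [0.005, -67.176, 1.029, -31.69, 0.016, 0.007, -0.0], 'position': [0.227, 0.582, 0.253], 'tcp_rot': [[-0.932, 0.363, -0.0], [0.363, 0.932, -0.001], [-0.0, -0.001, -1.0]], 'force': [-0.622, 0.839, 0.151], 'moment': [-0.042, 0.011, 0.059], 'grip_force': 0.0, 'width': 1.002}
['image', 'range_z', 'K', 'world_to_cam', 'c2w'] [[422.27614972   0.         281.9677794 ]
 [  0.         422.27614972 207.23609275]
 [  0.           0.           1.        ]] [[ 0.42415291 -0.73625583  0.5272776   1.2022296 ]
 [ 0.90554644  0.35057371 -0.238922   -0.30007511]
 [-0.00894195  0.57881381  0.8154107   1.05326285]
 [ 0.          0.          0.          1.        ]]
```

View pics/scene.png

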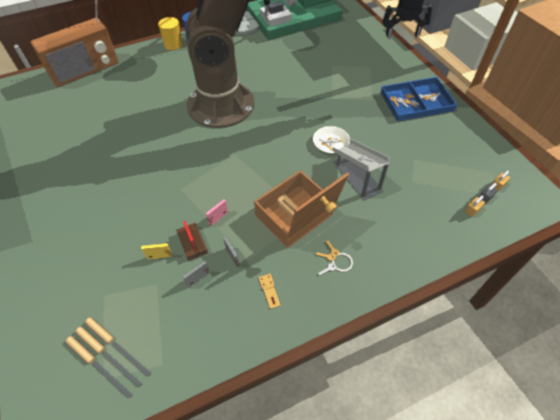

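View pics/side.png

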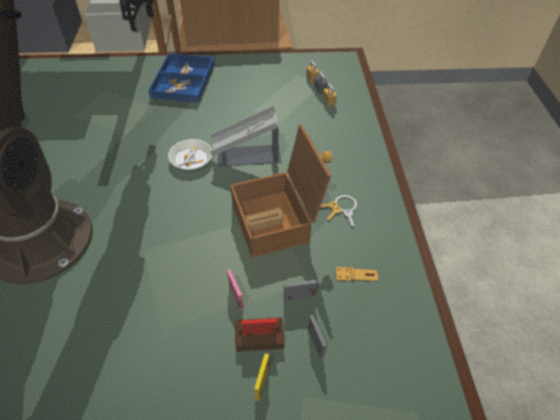

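The scene picture shows several gauge-shaped things: red in a dark stand (189,232), pink (217,212), yellow (156,251), and two grey ones (196,273) and (231,250). The red one fits, since it is the only one in red with dark notches and standing in the stand. The case is at (298,207) with its lid open, and the chute and dish are on its other side.

```bash
python3 - <<'E'
from h import *
z=np.load('s0.npz')
c=[cv2.resize(z['ai'][190:290,130:350],None,fx=3.6,fy=3.6,interpolation=cv2.INTER_CUBIC)[:,:790],cv2.resize(z['bi'][120:360,210:390],None,fx=2.4,fy=2.4,interpolation=cv2.INTER_CUBIC)]
cv2.imwrite('pics/c1.png',c[0]);cv2.imwrite('pics/c2.png',c[1])
for im,P in((z['ai'],z['a']),(z['bi'],z['b'])):
    hsv=cv2.cvtColor(im,cv2.COLOR_BGR2HSV)
    m=((hsv[...,0]<6)|(hsv[...,0]>176))&(hsv[...,1]>190)&(hsv[...,2]>110)
    n,l,s,ce=cv2.connectedComponentsWithStats(m.astype('uint8'))
    for i in range(1,n):
        if s[i,4]>60:
            p=P[l==i];p=p[~np.isnan(p[:,0])]
            print(s[i],p.min(0).round(3),p.max(0).round(3),p.mean(0).round(3),cv2.minAreaRect((p[p[:,2]>.03][:,:2]*1000).astype('float32')))
# high points near the case: rim & lid
for P in(z['a'],z['b']):
    q=P.reshape(-1,3);q=q[(~np.isnan(q[:,0]))&(q[:,0]>.35)&(q[:,0]<.85)&(abs(q[:,1])<.45)]
    r=q[(q[:,2]>.068)&(q[:,2]<.08)];print(r[:,:2].min(0),r[:,:2].max(0))
    H,xe,ye=np.histogram2d(r[:,0],r[:,1],bins=[np.arange(.35,.86,.02),np.arange(-.45,.46,.02)])
    for i,row in enumerate(H): print('%.2f'%xe[i],''.join('.123456789'[min(9,int(v))] for v in row))
E
```

```text
[ 0.43038498 -0.28506802] [0.66205636 0.31477922]
0.35 .............................................
0.37 .............................................
0.39 .............................................
0.41 .............................................
0.43 ..................................5..72......
0.45 ..........................11......92392......
0.47 .......................69999......59993......
0.49 ........9..........69999...9.......141.......
0.51 ........9.........992......91................
0.53 ........9.........95.......96................
0.55 ........9.........19........9................
0.57 ...................9..............3..43......
0.59 ...................91.............63.14......
0.61 ...................79.....1..1...............
0.63 ....................9..1222..................
0.65 ....................8322.....................
0.67 .............................................
0.69 .............................................
0.71 .............................................
0.73 .............................................
0.75 .........................
[... 849 characters left out ...]
...........9........9.....64.........
0.59 ...................93.......94....35.........
0.61 ...................79...79998................
0.63 ....................999994...................
0.65 ....................96.......................
0.67 .............................................
0.69 .............................................
0.71 .............................................
0.73 .............................................
0.75 .............................................
0.77 .............................................
0.79 .............................................
0.81 .............................................
0.83 .............................................
```

View pics/c2.png

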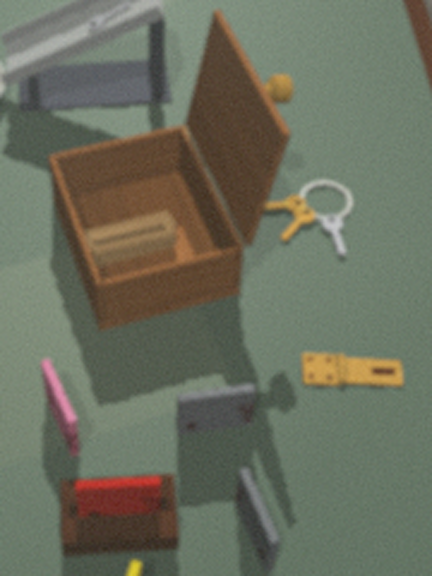

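The crop shows the red gauge upright in the dark stand at crop (118,495), with pink, two greys and yellow loose around it. The slot in the case runs along crop (95-168, 235). The case's near wall is on the left, and the knob is at (280,88).

```bash
cat > fit.py <<'E'
from h import *
from scipy.optimize import least_squares
def gauge(P,im):
    m=(P[...,1]<-.24)&(P[...,1]>-.33)&(P[...,0]>.45)&(P[...,0]<.60)&(P[...,2]>.035)
    p=P[m]; t=p[p[:,2]>p[:,2].max()-.006]
    print('gauge n',len(p),'zmax',p[:,2].max().round(4),cv2.minAreaRect((p[:,:2]*1000).astype('float32')),'top',cv2.minAreaRect((t[:,:2]*1000).astype('float32')),p[:,0].min(),p[:,0].max(),im[m].mean(0))
def case(P):
    q=P.reshape(-1,3);q=q[(~np.isnan(q[:,0]))]
    r=q[(q[:,2]>.071)&(q[:,2]<.079)&(q[:,0]>.43)&(q[:,0]<.68)&(q[:,1]>-.12)&(q[:,1]<.16)]
    def f(v):
        c,s=np.cos(v[2]),np.sin(v[2]);d=r[:,:2]-v[:2];x=d[:,0]*c+d[:,1]*s;y=-d[:,0]*s+d[:,1]*c
        # distance to centerline of wall rect (72 x 87 half), ignoring far(hinge) area
        e=np.stack([abs(x+72),abs(y-87),abs(y+87)],0) if 0 else np.stack([abs(x+.072),abs(y-.087),abs(y+.087)])
        e=e.min(0);e[x>.065]=0
        return np.clip(e-.003,0,None)
    o=least_squares(f,[.57,.02,np.radians(17)],loss='soft_l1',f_scale=.003,x_scale=[.01,.01,.05])
    print('case',o.x[:2].round(4),np.degrees(o.x[2]).round(2),'cost',o.cost,len(r)); return o.x
E
python3 - <<'E'
from fit import *
z=np.load('s0.npz')
for k in 'ab':
    P=z[k];gauge(P,z[k+'i']);v=case(P)
    c,s=np.cos(v[2]),np.sin(v[2]);d=P[...,:2]-v[:2];x=d[...,0]*c+d[...,1]*s;y=-d[...,0]*s+d[...,1]*c;zz=P[...,2]
    m=(x>-.05)&(x<.2)&(abs(y)<.085)&(zz>.09)&(zz<.25)
    X,Z,Y=x[m],zz[m],y[m]; print('lid',np.polyfit(Z,X,1),Z.max(),X.min(),X.max()); 
    for h in np.arange(.09,.24,.02):
        w=(Z>h)&(Z<h+.02)
        if w.any(): print(h.round(2),w.sum(),np.percentile(X[w],[2,50,98]).round(3),Y[w].min().round(3),Y[w].max().round(3))
    m=(abs(x+.015)<.05)&(abs(y)<.06)&(zz>.012)&(zz<.06);print('rack',x[m].min(),x[m].max(),y[m].min(),y[m].max(),zz[m].max())
    g=(P[...,0]>.4)&(P[...,0]<.65)&(P[...,1]>-.4)&(P[...,1]<-.1)&(zz>.05)
    n,l,s_,ce=cv2.connectedComponentsWithStats(g.astype('uint8'))
    for i in range(1,n):
        if s_[i,4]>20:p=P[l==i];print(p.min(0).round(3),p.max(0).round(3))
E
```

```text
gauge n 87 zmax 0.0743 ((526.6530151367188, -281.2737731933594), (73.57832336425781, 8.094571113586426), 0.6877841949462891) top ((526.8040771484375, -281.1845703125), (68.9770278930664, 7.776879787445068), 0.5107174515724182) 0.4898394617472881 0.5634646085489121 [ 56.43678161  67.06896552 176.6091954 ]
case [0.5626 0.0261] 14.83 cost 9.64021306613412e-06 284
lid [0.19989462 0.06787541] 0.2279404343563325 0.08449372339915513 0.14725343134328187
0.09 90 [0.085 0.087 0.089] -0.084 0.085
0.11 107 [0.088 0.09  0.092] -0.085 0.084
0.13 110 [0.092 0.094 0.096] -0.085 0.083
0.15 115 [0.095 0.097 0.099] -0.085 0.084
0.17 140 [0.098 0.102 0.145] -0.085 0.084
0.19 254 [0.102 0.106 0.146] -0.084 0.084
0.21 257 [0.101 0.106 0.109] -0.085 0.083
rack -0.06364835330665791 0.01075121387649497 -0.015991644142661045 0.016647959853570253 0.03506438976060222
[ 0.461 -0.216  0.05 ] [ 0.494 -0.15   0.065]
[ 0.49  -0.285  0.05 ] [ 0.563 -0.277  0.074]
[ 0.583 -0.2    0.05 ] [ 0.65  -0.187  0.066]
[ 0.52  -0.399  0.05 ] [ 0.543 -0.345  0.065]
[ 0.63  -0.337  0.05 ] [ 0.65  -0.268  0.065]
gauge n 408 zmax 0
[... 368 characters left out ...]
5673432] 0.22655186775539427 0.07611827827004881 0.14667931732260184
0.09 245 [0.077 0.08  0.082] -0.083 0.084
0.11 242 [0.081 0.083 0.086] -0.084 0.085
0.13 252 [0.084 0.087 0.09 ] -0.085 0.085
0.15 267 [0.088 0.09  0.093] -0.084 0.085
0.17 300 [0.091 0.094 0.139] -0.085 0.085
0.19 371 [0.095 0.098 0.144] -0.085 0.085
0.21 352 [0.098 0.101 0.108] -0.085 0.085
rack -0.06076699826546786 0.033404275999073356 -0.0173958180807513 0.017156336038144766 0.03776260323461722
[ 0.46  -0.217  0.05 ] [ 0.49  -0.149  0.065]
[ 0.581 -0.2    0.05 ] [ 0.649 -0.185  0.066]
[ 0.629 -0.336  0.05 ] [ 0.65  -0.267  0.066]
[ 0.491 -0.286  0.05 ] [ 0.56  -0.275  0.075]
[ 0.516 -0.399  0.051] [ 0.54  -0.343  0.066]
```

>>> step_arm(
  motion=[
    {"dr": [0, 0, -7.4], "dp": [0, 0, 0], "fingers": 0.4},
    {"dr": [0, 0, -7.4], "dp": [0, 0, 0], "fingers": 0.4},
    {"dr": [0, 0, -7.4], "dp": [0, 0, 0], "fingers": 0.4},
    {"dr": [0, 0, 0], "dp": [-1.5, -4.5, 0], "fingers": 0.4},
    {"dr": [0, 0, 0], "dp": [-1.9, -5.8, 0], "fingers": 0.4},
    {"dr": [0, 0, 0], "dp": [-1.9, -5.8, 0], "fingers": 0.4},
    {"dr": [0, 0, 0], "dp": [-1.9, -5.8, 0], "fingers": 0.4},
    {"dr": [0, 0, 0], "dp": [-1.9, -5.8, 0], "fingers": 0.4},
    {"dr": [0, 0, 0], "dp": [-1.9, -5.8, 0], "fingers": 0.4},
    {"dr": [0, 0, 0], "dp": [-1.9, -5.8, 0], "fingers": 0.4},
  ],
  grip_force=50,
)

```text
clock: 1.35
position: [0.3624, 0.1893, 0.2533]
tcp_rot: [[-1.0, -0.016, 0.0], [-0.016, 1.0, 0.0], [-0.0, 0.0, -1.0]]
force: [0.6, 0.5, 0.4]
width: 0.397
grip_force: 0.0
```

>>> step_arm(
  motion=[
    {"dr": [0, 0, 0], "dp": [-1.9, -5.8, 0], "fingers": 0.4},
    {"dr": [0, 0, 0], "dp": [-1.9, -5.8, 0], "fingers": 0.4},
    {"dr": [0, 0, 0], "dp": [-1.9, -5.8, 0], "fingers": 0.4},
    {"dr": [0, 0, 0], "dp": [-1.9, -5.8, 0], "fingers": 0.4},
    {"dr": [0, 0, 0], "dp": [-1.9, -5.8, 0], "fingers": 0.4},
    {"dr": [0, 0, 0], "dp": [-1.9, -5.8, 0], "fingers": 0.4},
    {"dr": [0, 0, 0], "dp": [-1.9, -5.8, 0], "fingers": 0.4},
    {"dr": [0, 0, 0], "dp": [-1.0, -3.0, 0], "fingers": 0.4},
    {"dr": [0, 0, 0], "dp": [0, 0, 0], "fingers": 0.4},
    {"dr": [0, 0, 0], "dp": [0, 0, 0], "fingers": 0.4},
  ],
)

```text
clock: 2.6
position: [0.5117, -0.2414, 0.2528]
tcp_rot: [[-1.0, -0.016, -0.001], [-0.016, 1.0, 0.001], [0.001, 0.001, -1.0]]
force: [-1.6, -0.1, 0.2]
width: 0.403
grip_force: 0.0
```

```bash
cat >> h.py <<'E'
def need(p,yaw=None):
    st=state();R=np.array(st['tcp_rot']);d=R.T@(np.array(p)-st['position'])
    print('clock %.2f'%st['clock'],'pos',np.round(st['position'],4),'yaw(x) %.2f'%np.degrees(np.arctan2(R[1,0],R[0,0])),'z',R[:,2].round(4),'F',np.round(st['force'],1),'w %.3f'%st['width'],'dp cm',(d*100).round(2))
E
python3 - <<'E'
from fit import *
need([.5258,-.281,.064])
s=snap('wrist','w1');P=cloud(s);gauge(P,s['image'])
E
```

```text
clock 2.60 pos [ 0.5117 -0.2414  0.2528] yaw(x) -179.08 z [-0.001  0.001 -1.   ] F [-1.6 -0.1  0.2] w 0.403 dp cm [-1.37 -4.   18.88]
gauge n 22732 zmax 0.3268 ((515.5045776367188, -281.88287353515625), (54.77393341064453, 76.04121398925781), 57.59976577758789) top ((491.9629211425781, -257.6349792480469), (4.35901403427124, 13.411869049072266), 6.988519668579102) 0.48959422981467493 0.5598132346783288 [36.81475453 35.42600739 41.45398557]
```

View pics/w1.png

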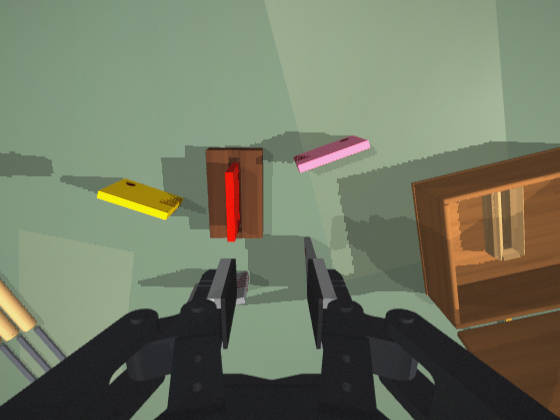

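The wrist view shows the red gauge in its stand at (233,200), with yellow at left (140,198) and pink at right (333,153). The case with its slot is at (505,222). I'll measure the gauge more precisely from this view.

```bash
cat >> fit.py <<'E'
def red(s):
    P=cloud(s);im=s['image'].astype(int)
    m=(im[...,2]>120)&(im[...,1]<50)&(im[...,0]<50)&(P[...,2]<.16)
    p=P[m];t=p[p[:,2]>np.percentile(p[:,2],99)-.004]
    a=cv2.minAreaRect((t[:,:2]*1000).astype('float32'))
    print('red',len(p),len(t),'z',np.percentile(p[:,2],[1,50,99]).round(4),'top',[np.round(v,2) for v in a]);return p,t
E
python3 - <<'E'
from fit import *
s=snap('wrist');p,t=red(s)
x=np.linspace(*np.percentile(t[:,0],[3,97]),6)
print([(round(a,3),np.percentile(t[(t[:,0]>=a)&(t[:,0]<b)][:,1],[2,98]).round(4).tolist()) for a,b in zip(x,x[1:])])
P=cloud(s)
m=(abs(P[...,0]-.526)<.06)&(abs(P[...,1]+.281)<.04)&(P[...,2]<.03)&(P[...,2]>.022);print('stand',cv2.minAreaRect((P[m][:,:2]*1000).astype('float32')))
case(P)
E
```

```text
red 885 574 z [0.0248 0.0707 0.0727] top [array([ 524.55, -281.57]), array([68.88,  8.03]), np.float64(0.3)]
[(np.float64(0.492), [-0.2851, -0.2782]), (np.float64(0.505), [-0.2854, -0.2777]), (np.float64(0.518), [-0.2854, -0.2779]), (np.float64(0.531), [-0.2852, -0.2775]), (np.float64(0.544), [-0.2846, -0.2775])]
stand ((524.8104248046875, -282.01129150390625), (100.66881561279297, 59.398963928222656), 0.39118728041648865)
case [0.5608 0.0256] 15.19 cost 2.676293159982135e-07 2584
```

>>> step_arm(
  motion=[
    {"dr": [0, 0, 0.4], "dp": [-0.6, -2.0, 2.0], "fingers": 0.4},
    {"dr": [0, 0, 0], "dp": [-0.64, -2.03, 3.0], "fingers": 0.4},
    {"dr": [0, 0, 0], "dp": [0, 0, 3.0], "fingers": 0.4},
    {"dr": [0, 0, 0], "dp": [0, 0, 3.0], "fingers": 0.4},
    {"dr": [0, 0, 0], "dp": [0, 0, 2.0], "fingers": 0.4},
    {"dr": [0, 0, 0], "dp": [0, 0, 0], "fingers": 0.4},
  ],
)

```text
clock: 3.45
position: [0.5242, -0.2807, 0.1222]
tcp_rot: [[-1.0, -0.01, -0.002], [-0.01, 1.0, 0.002], [0.002, 0.002, -1.0]]
force: [0.0, 0.9, 0.7]
width: 0.4
grip_force: 0.0
```

```bash
python3 - <<'E'
from fit import *
need([.5247,-.2815,.064])
E
```

```text
clock 3.45 pos [ 0.5242 -0.2807  0.1222] yaw(x) -179.42 z [-0.0024  0.0017 -1.    ] F [0.  0.9 0.7] w 0.400 dp cm [-0.06 -0.09  5.82]
```

>>> step_arm(
  motion=[
    {"dr": [0, 0, 0], "dp": [-0.05, -0.08, 2.0], "fingers": 0.4},
    {"dr": [0, 0, 0], "dp": [0, 0, 2.0], "fingers": 0.4},
    {"dr": [0, 0, 0], "dp": [0, 0, 1.3], "fingers": 0.4},
    {"dr": [0, 0, 0], "dp": [0, 0, 0.5], "fingers": 0.4},
    {"dr": [0, 0, 0], "dp": [0, 0, 0], "fingers": 0.2},
    {"dr": [0, 0, 0], "dp": [0, 0, 0], "fingers": 0.0},
    {"dr": [0, 0, 0], "dp": [0, 0, 0], "fingers": 0.0},
    {"dr": [0, 0, 0], "dp": [0, 0, 0], "fingers": 0.0},
    {"dr": [0, 0, 0], "dp": [0, 0, 0], "fingers": 0.0},
  ],
  grip_force=60,
)

```text
clock: 4.58
position: [0.5257, -0.2834, 0.066]
tcp_rot: [[-1.0, -0.009, 0.001], [-0.009, 1.0, -0.0], [-0.001, -0.0, -1.0]]
force: [-0.3, 1.0, 5.6]
width: 0.077
grip_force: 61.3
```

>>> step_arm(
  motion=[
    {"dr": [0, 0, 0], "dp": [0, 0, -1.0], "fingers": 0.0},
    {"dr": [0, 0, 0], "dp": [0, 0, -2.0], "fingers": 0.0},
    {"dr": [0, 0, 0], "dp": [0, 0, -3.0], "fingers": 0.0},
    {"dr": [0, 0, 0], "dp": [0, 0, -4.0], "fingers": 0.0},
    {"dr": [0, 0, 0], "dp": [0, 0, -3.5], "fingers": 0.0},
    {"dr": [0, 0, 0], "dp": [-0.4, 3.0, 0], "fingers": 0.0},
    {"dr": [0, 0, 0], "dp": [-0.4, 5.0, 0], "fingers": 0.0},
    {"dr": [0, 0, 0], "dp": [-0.4, 5.0, 0], "fingers": 0.0},
    {"dr": [0, 0, 0], "dp": [-0.4, 5.0, 0], "fingers": 0.0},
    {"dr": [0, 0, 0], "dp": [0, 3.0, 0], "fingers": 0.0},
  ],
)

```text
clock: 5.82
position: [0.5397, -0.0703, 0.2008]
tcp_rot: [[-1.0, -0.011, 0.0], [-0.011, 1.0, 0.001], [-0.0, 0.001, -1.0]]
force: [0.2, -0.3, -0.3]
width: 0.083
grip_force: 60.4
```

>>> step_arm(
  motion=[
    {"dr": [0, 0, -7.3], "dp": [0, 0, 0], "fingers": 0.0},
    {"dr": [0, 0, -7.3], "dp": [0, 0, 0], "fingers": 0.0},
    {"dr": [0, 0, 0], "dp": [0, 0, 0], "fingers": 0.0},
    {"dr": [0, 0, 0], "dp": [0, 0, 0], "fingers": 0.0},
  ],
)

```text
clock: 6.32
position: [0.5395, -0.0734, 0.2005]
tcp_rot: [[-0.966, -0.257, 0.0], [-0.257, 0.966, 0.0], [-0.0, -0.0, -1.0]]
force: [0.4, -0.7, -1.1]
width: 0.077
grip_force: 60.3
```

```bash
cat >> fit.py <<'E'
def local(P,v):
    c,s=np.cos(v[2]),np.sin(v[2]);d=P[...,:2]-v[:2]
    return d[...,0]*c+d[...,1]*s,-d[...,0]*s+d[...,1]*c
E
python3 - <<'E'
from fit import *
need([.547,.022,.2])
s=snap('wrist','w2');P=cloud(s);red(s);v=case(P)
x,y=local(P,v);m=(abs(x+.015)<.06)&(abs(y)<.03)&(P[...,2]>.022)&(P[...,2]<.045)
print('rack',cv2.minAreaRect((P[m][:,:2]*1000).astype('float32')),P[m][:,2].max())
a,b=snap('scene'),snap('side');print('side red');red(b);red(a)
np.savez('s1.npz',P=P,i=s['image'],a=cloud(a),ai=a['image'],b=cloud(b),bi=b['image'])
E
```

```text
clock 6.33 pos [ 0.5395 -0.0734  0.2005] yaw(x) -165.10 z [ 2.e-04  0.e+00 -1.e+00] F [ 0.4 -0.7 -1.1] w 0.077 dp cm [-3.18  9.03  0.05]
red 79 24 z [0.0044 0.1539 0.1599] top [array([505.14, -82.68]), array([0.49, 6.69]), np.float64(16.29)]
case [0.5612 0.0254] 15.14 cost 4.654235583736245e-06 3887
rack ((540.9943237304688, 20.196380615234375), (108.30738067626953, 59.2001838684082), 15.137422561645508) 0.04466359754326832
side redTraceback (most recent call last):
  File "<stdin>", line 6, in <module>
  File "fit.py", line 21, in red
    p=P[m];t=p[p[:,2]>np.percentile(p[:,2],99)-.004]
                      ~~~~~~~~~~~~~^^^^^^^^^^^
    return _quantile_unchecked(
        a, q, axis, out, overwrite_input, method, keepdims, weights)
    return _ureduce(a,
                    func=_quantile_ureduce_func,
    ...<5 lines>...
                    overwrite_input=overwrite_input,
                    method=method)
    r = func(a, **kwargs)
    result = _quantile(arr,
                       quantiles=q,
    ...<2 lines>...
                       out=out,
                       weights=wgt)
    slices_having_nans = np.isnan(arr[-1, ...])
                                  ~~~^^^^^^^^^
IndexError: index -1 is out of bounds for axis 0 with size 0
```

View pics/w2.png

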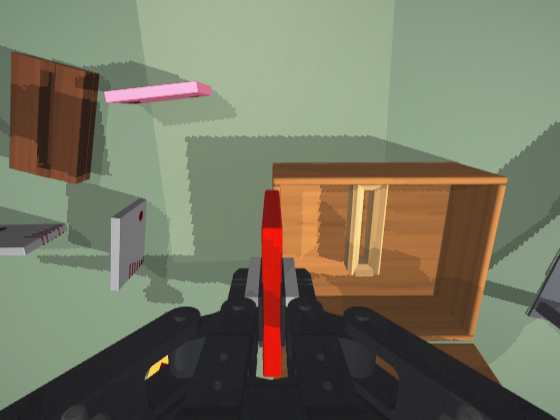

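The wrist view shows the gauge held square between the pads at (272,195-375). The rack and its slot are at (367,185-275) in the case, and the stand is empty at upper left.

```bash
cat > m.py <<'E'
from fit import *
def slotfit(P,v):
    x,y=local(P,v);z=P[...,2]
    o=[]
    m=(x>-.05)&(x<.02)&(abs(y)<.03)&(z<.06)
    for a in np.arange(-.024,.024,.002):
        k=m&(y>=a)&(y<a+.002);o.append((round(a*1e3+1),np.round(np.median(z[k])*1e3,1) if k.any() else None,int(k.sum())))
    print('y-prof',o);o=[]
    m=(abs(y)<.018)&(z<.06)
    for a in np.arange(-.068,.04,.004):
        k=m&(x>=a)&(x<a+.004);o.append((round(a*1e3+2),np.round(np.percentile(z[k],[10,90])*1e3,1).tolist() if k.any() else None))
    print('x-prof',o)
def held(s):
    P=cloud(s);im=s['image'].astype(int);st=state()
    m=(im[...,2]>120)&(im[...,1]<60)&(im[...,0]<60)
    q=(P[m]-st['position'])@np.array(st['tcp_rot']);q=q[np.isfinite(q[:,0])]
    print('held tool mm',len(q),(np.percentile(q,[1,5,50,95,99],axis=0)*1e3).round(1).tolist())
E
python3 - <<'E'
from m import *
s=snap('wrist');P=cloud(s);held(s);slotfit(P,[.5612,.0256,np.radians(15.1)])
for k in('scene','side'): s=snap(k);held(s)
E
```

```text
held tool mm 3331 [[-33.5, -3.9, -6.7], [-29.4, -3.5, -6.3], [13.6, -0.1, -5.2], [35.7, 3.1, 31.6], [35.9, 3.5, 50.3]]
y-prof [(-23, np.float64(6.4), 129), (-21, np.float64(6.3), 122), (-19, np.float64(6.3), 130), (-17, np.float64(6.3), 131), (-15, np.float64(16.2), 485), (-13, np.float64(31.2), 225), (-11, np.float64(30.8), 111), (-9, np.float64(28.9), 110), (-7, np.float64(26.9), 99), (-5, np.float64(25.0), 83), (-3, None, 0), (-1, None, 0), (1, np.float64(6.4), 76), (3, np.float64(6.3), 122), (5, np.float64(14.7), 524), (7, np.float64(25.9), 192), (9, np.float64(27.9), 197), (11, np.float64(29.9), 190), (13, np.float64(31.7), 173), (15, np.float64(31.0), 72), (17, np.float64(29.0), 1), (19, None, 0), (21, None, 0), (23, None, 0)]
x-prof [(-66, None), (-62, None), (-58, [27.9, 32.0]), (-54, [19.0, 31.6]), (-50, [7.2, 31.3]), (-46, [6.4, 31.5]), (-42, [6.3, 31.3]), (-38, [6.1, 31.3]), (-34, [6.3, 31.5]), (-30, [6.4, 31.4]), (-26, [6.3, 31.5]), (-22, [6.3, 31.4]), (-18, [6.1, 31.5]), (-14, [6.3, 31.2]), (-10, [6.4, 31.4]), (-6, [6.6, 31.5]), (-2, [5.9, 31.1]), (2, [6.4, 31.3]), (6, [6.3, 31.7]), (10, [6.4, 31.0]), (14, [6.3, 31.7]), (18, [6.4, 31.7]), (22, [7.1, 30.9]), (26, [15.3, 31.3]), (30, [10.5, 32.0]), (34, [5.4, 30.9]), (38, [5.4, 6.9]), (42, [5.3, 7.0])]
held tool mm 24 [[-36.7, -3.9, -7.2], [-35.5, -3.8, -6.2], [-33.0, -1.1, -1.3], [-18.2, 1.9, 48.6], [-17.6, 2.7, 51.3]]
held tool mm 32 [[13.3, -3.5, -6.6], [13.9, -2.8, -6.3], [22.4, -0.2, -4.4], [33.9, 4.0, -2.7], [35.1, 4.4, -1.4]]
```

>>> step_arm(
  motion=[
    {"dr": [0, 0, -0.2], "dp": [-0.7, 2.0, 0], "fingers": 0.0},
    {"dr": [0, 0, 0], "dp": [-1.3, 3.5, 0], "fingers": 0.0},
    {"dr": [0, 0, 0], "dp": [-1.27, 3.52, 0], "fingers": 0.0},
    {"dr": [0, 0, 0], "dp": [0, 0, 2.0], "fingers": 0.0},
    {"dr": [0, 0, 0], "dp": [0, 0, 3.0], "fingers": 0.0},
    {"dr": [0, 0, 0], "dp": [0, 0, 3.0], "fingers": 0.0},
    {"dr": [0, 0, 0], "dp": [0, 0, 2.0], "fingers": 0.0},
    {"dr": [0, 0, 0], "dp": [0, 0, 0], "fingers": 0.0},
    {"dr": [0, 0, 0], "dp": [0, 0, 0], "fingers": 0.0},
  ],
)

```text
clock: 7.75
position: [0.5479, 0.0224, 0.101]
tcp_rot: [[-0.965, -0.264, 0.001], [-0.264, 0.965, 0.0], [-0.001, -0.0, -1.0]]
force: [1.1, 0.0, -0.5]
width: 0.083
grip_force: 60.4
```

```bash
python3 - <<'E'
from m import *
need([.5476,.0222,.062]);s=snap('wrist','w3');held(s);v=case(cloud(s))
for k in('scene','side'): s=snap(k);v=case(cloud(s))
E
```

```text
clock 7.75 pos [0.5479 0.0224 0.101 ] yaw(x) -164.72 z [ 9.e-04  0.e+00 -1.e+00] F [ 1.1  0.  -0.5] w 0.083 dp cm [ 0.04 -0.01  3.9 ]
held tool mm 3362 [[-33.7, -3.9, -6.4], [-29.2, -3.5, -5.9], [13.5, 0.0, -4.9], [35.9, 3.2, 33.2], [36.1, 3.6, 52.1]]
case [0.5617 0.0262] 15.09 cost 0.004135914766217025 11179
case [0.5676 0.027 ] 12.75 cost 0.003203599325736083 218
case [0.5643 0.0282] 15.23 cost 0.006652781286040451 618
```

View pics/w3.png

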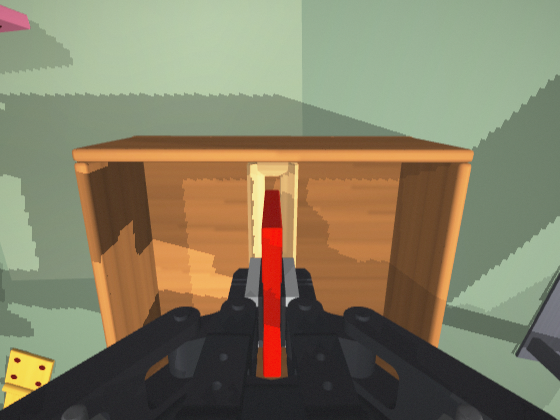

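The gauge (272,190-375) is in line with the rack slot at (272,170). I'll lower it now and watch the force.

>>> step_arm(
  motion=[
    {"dr": [0, 0, 0.1], "dp": [0, 0, 0.7], "fingers": 0.0},
    {"dr": [0, 0, 0], "dp": [0, 0, 0.7], "fingers": 0.0},
    {"dr": [0, 0, 0], "dp": [0, 0, 0.6], "fingers": 0.0},
    {"dr": [0, 0, 0], "dp": [0, 0, 0.5], "fingers": 0.0},
    {"dr": [0, 0, 0], "dp": [0, 0, 0.3], "fingers": 0.0},
    {"dr": [0, 0, 0], "dp": [0, 0, 0.0], "fingers": 0.0},
  ],
)

```text
clock: 8.65
position: [0.5473, 0.0224, 0.0721]
tcp_rot: [[-0.965, -0.262, -0.0], [-0.262, 0.965, -0.0], [0.0, 0.0, -1.0]]
force: [-0.0, -0.4, -0.5]
width: 0.082
grip_force: 60.3
```

Bottom is about 16 mm up, inside the straight part, with no contact force. I'll continue down.

>>> step_arm(
  motion=[
    {"dr": [0, 0, 0], "dp": [0, 0, 0.4], "fingers": 0.0},
    {"dr": [0, 0, 0], "dp": [0, 0, 0.3], "fingers": 0.0},
    {"dr": [0, 0, 0], "dp": [0, 0, 0.2], "fingers": 0.0},
    {"dr": [0, 0, 0], "dp": [0, 0, 0.1], "fingers": 0.0},
    {"dr": [0, 0, 0], "dp": [0, 0, 0.0], "fingers": 0.0},
  ],
)

```text
clock: 9.28
position: [0.5473, 0.0224, 0.0629]
tcp_rot: [[-0.965, -0.262, -0.0], [-0.262, 0.965, 0.0], [-0.0, 0.0, -1.0]]
force: [-3.7, -0.4, 8.7]
width: 0.08
grip_force: 61.9
```

>>> step_arm(
  motion=[
    {"dr": [0, 0, 0], "dp": [0, 0, 0.1], "fingers": 0.0},
    {"dr": [0, 0, 0], "dp": [0, 0, 0.0], "fingers": 0.0},
  ],
)

```text
clock: 9.52
position: [0.5473, 0.0224, 0.0628]
tcp_rot: [[-0.965, -0.262, 0.0], [-0.262, 0.965, 0.001], [-0.001, 0.001, -1.0]]
force: [-7.4, -0.2, 21.0]
width: 0.08
grip_force: 64.0
```

>>> step_arm(
  motion=[
    {"dr": [0, 0, 0], "dp": [0, 0, -0.1], "fingers": 0.3},
    {"dr": [0, 0, 0], "dp": [0, 0, 0], "fingers": 0.3},
    {"dr": [0, 0, 0], "dp": [0, 0, 0], "fingers": 0.3},
    {"dr": [0, 0, 0], "dp": [0, 0, -1.5], "fingers": 0.3},
    {"dr": [0, 0, 0], "dp": [0, 0, -3.0], "fingers": 0.3},
    {"dr": [0, 0, 0], "dp": [0, 0, -5.0], "fingers": 0.3},
    {"dr": [0, 0, 0], "dp": [0, 0, -5.0], "fingers": 0.0},
    {"dr": [0, 0, 0], "dp": [0, 0, -5.5], "fingers": 0.0},
    {"dr": [0, 0, 0], "dp": [0, 0, 0], "fingers": 0.0},
    {"dr": [0, 0, 0], "dp": [0, 0, 0], "fingers": 0.0},
  ],
)

```text
clock: 10.78
position: [0.5471, 0.0225, 0.2627]
tcp_rot: [[-0.965, -0.262, 0.0], [-0.262, 0.965, 0.0], [-0.001, 0.0, -1.0]]
force: [-1.1, -0.4, -0.9]
width: -0.0
grip_force: 0.0
```

```bash
python3 - <<'E'
from m import *
need([.5476,.0222,.062]);v=np.array([.5614,.0256,np.radians(15.1)])
for k in('wrist','side'):
    s=snap(k);P=cloud(s);red(s)
    x,y=local(P,v);z=P[...,2]
    m=(x>.07)&(x<.14)&(abs(y)<.085)&(abs(y)>.03)&(z>.09)&(z<.23)
    if m.sum()>50:
        A=np.polyfit(z[m],x[m],1);print(k,'lid slope,x@.075',A,A[0]*.075+A[1],'zmax',z[m].max(),m.sum())
E
```

```text
clock 10.78 pos [0.5471 0.0225 0.2627] yaw(x) -164.80 z [ 4.e-04  4.e-04 -1.e+00] F [-1.1 -0.4 -0.9] w -0.000 dp cm [-0.03 -0.05 20.07]
red 565 522 z [0.0211 0.0681 0.0699] top [array([545.94,  22.14]), array([68.98,  6.95]), np.float64(14.94)]
wrist lid slope,x@.075 [0.17853422 0.06111347] 0.0745035333989002 zmax 0.19065644925858852 2873
red 16 9 z [0.061  0.0633 0.0671] top [array([547.16,  20.34]), array([60.27,  4.04]), np.float64(15.36)]
side lid slope,x@.075 [0.18621241 0.06082262] 0.07478855228138681 zmax 0.22523324543228362 1248
```

>>> step_arm(
  motion=[
    {"dr": [0, 0, 0], "dp": [0, -1.0, -2.5], "fingers": 0.0},
    {"dr": [0, 0, 0], "dp": [-3.0, -1.0, 0], "fingers": 0.0},
    {"dr": [0, 0, 0], "dp": [-4.0, -1.0, 0], "fingers": 0.0},
    {"dr": [0, 0, 0], "dp": [-4.0, -1.0, 0], "fingers": 0.0},
    {"dr": [0, 0, 0], "dp": [-3.0, -1.0, 0], "fingers": 0.0},
    {"dr": [0, 0, 0], "dp": [-2.0, 0, 0], "fingers": 0.0},
    {"dr": [0, 0, 0], "dp": [0, 0, 0], "fingers": 0.0},
    {"dr": [0, 0, 0], "dp": [0, 0, 0], "fingers": 0.0},
  ],
)

```text
clock: 11.88
position: [0.714, 0.0158, 0.2863]
tcp_rot: [[-0.965, -0.262, -0.002], [-0.262, 0.965, -0.0], [0.002, 0.0, -1.0]]
force: [-0.5, -0.0, -0.0]
width: 0.005
grip_force: 0.0
```

```bash
cat >> m.py <<'E'
V=np.array([.5614,.0256,np.radians(15.1)])
def loc():
    p=np.array(state()['position']);print('local',[round(float(a),4) for a in local(p,V)],p[2].round(4))
E
python3 - <<'E'
from m import *
need([0,0,0]);loc()
E
```

```text
clock 11.88 pos [0.714  0.0158 0.2863] yaw(x) -164.83 z [-2.e-03 -4.e-04 -1.e+00] F [-0.5 -0.  -0. ] w 0.005 dp cm [69.27 17.16 28.78]
local [0.1448, -0.0492] 0.2863
```

Now down to z = 0.212, then pull toward the lid.

>>> step_arm(
  motion=[
    {"dr": [0, 0, 0], "dp": [0, 0, 2.0], "fingers": 0.0},
    {"dr": [0, 0, 0], "dp": [0, 0, 3.0], "fingers": 0.0},
    {"dr": [0, 0, 0], "dp": [0, 0, 2.4], "fingers": 0.0},
    {"dr": [0, 0, 0], "dp": [0.5, 0, 0], "fingers": 0.0},
    {"dr": [0, 0, 0], "dp": [0.7, 0, 0], "fingers": 0.0},
    {"dr": [0, 0, 0], "dp": [0.7, 0, 0], "fingers": 0.0},
    {"dr": [0, 0, 0], "dp": [0.7, 0, 0], "fingers": 0.0},
    {"dr": [0, 0, 0], "dp": [0.7, 0, 0], "fingers": 0.0},
    {"dr": [0, 0, 0], "dp": [0.7, 0, 0], "fingers": 0.0},
    {"dr": [0, 0, 0], "dp": [0.7, 0, 0], "fingers": 0.0},
  ],
)

```text
clock: 13.12
position: [0.6692, 0.0037, 0.2134]
tcp_rot: [[-0.965, -0.262, 0.0], [-0.262, 0.965, 0.0], [-0.0, -0.0, -1.0]]
force: [1.8, 0.4, 0.5]
width: -0.0
grip_force: 0.7
```

```bash
cat >> m.py <<'E'
def lid():
    s=snap('side');P=cloud(s);x,y=local(P,V);z=P[...,2]
    # inner/outer face: points in y band away from gripper
    m=(y>.03)&(y<.083)&(x<.13)&(x>-.07)&(z>.083)&(z<.24)
    th=np.degrees(np.arctan2(z[m]-.075,.075-x[m]));r=np.hypot(z[m]-.075,.075-x[m])
    k=r>.08;print('lid angle pct',np.percentile(th[k],[5,25,50,75,95]).round(1),'rmax',np.percentile(r,99).round(3),k.sum())
E
python3 - <<'E'
from m import *
loc();lid()
E
```

```text
local [0.0984, -0.0492] 0.2134
lid angle pct [90.9 91.1 91.3 91.6 93.2] rmax 0.153 246
```

>>> step_arm(
  motion=[
    {"dr": [0, 0, 0], "dp": [0.7, 0, 0], "fingers": 0.0},
    {"dr": [0, 0, 0], "dp": [0.7, 0, 0.05], "fingers": 0.0},
    {"dr": [0, 0, 0], "dp": [0.7, 0, 0.05], "fingers": 0.0},
    {"dr": [0, 0, 0], "dp": [0.66, 0, 0.1], "fingers": 0.0},
    {"dr": [0, 0, 0], "dp": [0.66, 0, 0.13], "fingers": 0.0},
    {"dr": [0, 0, 0], "dp": [0.66, 0, 0.17], "fingers": 0.0},
    {"dr": [0, 0, 0], "dp": [0.63, 0, 0.21], "fingers": 0.0},
    {"dr": [0, 0, 0], "dp": [0.63, 0, 0.24], "fingers": 0.0},
    {"dr": [0, 0, 0], "dp": [0.63, 0, 0.27], "fingers": 0.0},
  ],
)

```text
clock: 14.3
position: [0.6114, -0.012, 0.2009]
tcp_rot: [[-0.965, -0.262, -0.0], [-0.262, 0.965, -0.0], [0.0, 0.0, -1.0]]
force: [-0.2, 0.3, 2.2]
width: -0.003
grip_force: 0.6
```

```bash
python3 - <<'E'
from m import *
loc();lid()
E
```

```text
local [0.0385, -0.0493] 0.2009
lid angle pct [62.1 63.6 64.9 65.8 67. ] rmax 0.153 134
```

>>> step_arm(
  motion=[
    {"dr": [0, 0, 0], "dp": [0.58, 0, 0.33], "fingers": 0.0},
    {"dr": [0, 0, 0], "dp": [0.57, 0, 0.35], "fingers": 0.0},
    {"dr": [0, 0, 0], "dp": [0.57, 0, 0.38], "fingers": 0.0},
    {"dr": [0, 0, 0], "dp": [0.52, 0, 0.42], "fingers": 0.0},
    {"dr": [0, 0, 0], "dp": [0.5, 0, 0.44], "fingers": 0.0},
    {"dr": [0, 0, 0], "dp": [0.5, 0, 0.46], "fingers": 0.0},
    {"dr": [0, 0, 0], "dp": [0.44, 0, 0.5], "fingers": 0.0},
    {"dr": [0, 0, 0], "dp": [0.42, 0, 0.52], "fingers": 0.0},
    {"dr": [0, 0, 0], "dp": [0.4, 0, 0.54], "fingers": 0.0},
  ],
)

```text
clock: 15.48
position: [0.5682, -0.0237, 0.1613]
tcp_rot: [[-0.965, -0.262, -0.0], [-0.262, 0.965, 0.0], [0.0, 0.0, -1.0]]
force: [-0.5, 0.8, -0.3]
width: -0.001
grip_force: 0.4
```

```bash
python3 - <<'E'
from m import *
loc();lid()
E
```

```text
local [-0.0063, -0.0494] 0.1613
lid angle pct [33.1 34.4 34.9 35.5 36.3] rmax 0.152 287
```

>>> step_arm(
  motion=[
    {"dr": [0, 0, 0], "dp": [0.33, 0, 0.56], "fingers": 0.0},
    {"dr": [0, 0, 0], "dp": [0.32, 0, 0.6], "fingers": 0.0},
    {"dr": [0, 0, 0], "dp": [0.3, 0, 0.6], "fingers": 0.0},
    {"dr": [0, 0, 0], "dp": [0.18, 0, 0.47], "fingers": 0.0},
    {"dr": [0, 0, 0], "dp": [0.16, 0, 0.47], "fingers": 0.0},
    {"dr": [0, 0, 0], "dp": [0.16, 0, 0.47], "fingers": 0.0},
    {"dr": [0, 0, 0], "dp": [0.15, 0, 0.48], "fingers": 0.0},
    {"dr": [0, 0, 0], "dp": [0.06, 0, 0.3], "fingers": 0.0},
    {"dr": [0, 0, 0], "dp": [0.05, 0, 0.3], "fingers": 0.0},
    {"dr": [0, 0, 0], "dp": [0.05, 0, 0.3], "fingers": 0.0},
  ],
)

```text
clock: 16.77
position: [0.5515, -0.0282, 0.116]
tcp_rot: [[-0.965, -0.262, 0.0], [-0.262, 0.965, 0.0], [-0.0, 0.0, -1.0]]
force: [-1.1, -0.4, 0.6]
width: 0.004
grip_force: 0.3
```

```bash
python3 - <<'E'
from m import *
loc();lid()
E
```

```text
local [-0.0236, -0.0494] 0.116
lid angle pct [ 8.5  9.1  9.5 10.  10.7] rmax 0.146 211
```

>>> step_arm(
  motion=[
    {"dr": [0, 0, 0], "dp": [0.04, 0, 0.2], "fingers": 0.0},
    {"dr": [0, 0, 0], "dp": [0.04, 0, 0.2], "fingers": 0.0},
    {"dr": [0, 0, 0], "dp": [0, 0, 0.2], "fingers": 0.0},
    {"dr": [0, 0, 0], "dp": [0, 0, 0.15], "fingers": 0.0},
    {"dr": [0, 0, 0], "dp": [0, 0, 0.1], "fingers": 0.0},
    {"dr": [0, 0, 0], "dp": [0, 0, 0.1], "fingers": 0.0},
    {"dr": [0, 0, 0], "dp": [0, 0, 0], "fingers": 0.0},
  ],
)

```text
clock: 17.7
position: [0.5508, -0.0285, 0.1067]
tcp_rot: [[-0.965, -0.262, 0.0], [-0.262, 0.965, -0.0], [-0.0, -0.0, -1.0]]
force: [0.7, -0.3, 0.1]
width: 0.003
grip_force: 0.0
```

>>> step_arm(
  motion=[
    {"dr": [0, 0, 0], "dp": [0, 0, 0.1], "fingers": 0.0},
    {"dr": [0, 0, 0], "dp": [0, 0, 0.1], "fingers": 0.0},
    {"dr": [0, 0, 0], "dp": [0, 0, 0.05], "fingers": 0.0},
    {"dr": [0, 0, 0], "dp": [0, 0, 0], "fingers": 0.0},
  ],
)

```text
clock: 18.2
position: [0.5508, -0.0285, 0.1054]
tcp_rot: [[-0.965, -0.262, 0.001], [-0.262, 0.965, 0.001], [-0.001, 0.0, -1.0]]
force: [-5.6, 0.4, 16.1]
width: -0.0
grip_force: 8.4
```

>>> step_arm(
  motion=[
    {"dr": [0, 0, 0], "dp": [0, 0, 0.03], "fingers": 0.0},
    {"dr": [0, 0, 0], "dp": [0, 0, 0], "fingers": 0.0},
    {"dr": [0, 0, 0], "dp": [0, 0, -0.5], "fingers": 0.0},
    {"dr": [0, 0, 0], "dp": [0, 0, -2.0], "fingers": 0.0},
    {"dr": [0, 0, 0], "dp": [0, 0, -4.0], "fingers": 0.0},
    {"dr": [0, 0, 0], "dp": [0, 0, -5.0], "fingers": 0.0},
    {"dr": [0, 0, 0], "dp": [0, 0, -4.0], "fingers": 0.0},
    {"dr": [0, 0, 0], "dp": [0, 0, 0], "fingers": 0.0},
    {"dr": [0, 0, 0], "dp": [0, 0, 0], "fingers": 0.0},
  ],
)

```text
clock: 19.32
position: [0.5503, -0.0283, 0.2583]
tcp_rot: [[-0.965, -0.262, -0.001], [-0.262, 0.965, 0.0], [0.001, 0.0, -1.0]]
force: [0.6, 0.3, 0.3]
width: -0.0
grip_force: 0.0
```

```bash
python3 - <<'E'
from m import *
need([0,0,0])
s=snap('side','end')
for k in('side','wrist'):
    P=cloud(snap(k));x,y=local(P,V);z=P[...,2]
    m=(abs(x)<.07)&(abs(y)<.085)&(abs(y)>.03)&(z>.06)&(z<.12)
    A=np.c_[x[m],y[m],np.ones(m.sum())];print(k,np.linalg.lstsq(A,z[m],rcond=None)[0],m.sum())
E
```

```text
clock 19.32 pos [ 0.5503 -0.0283  0.2583] yaw(x) -164.79 z [-7.e-04  2.e-04 -1.e+00] F [0.6 0.3 0.3] w -0.000 dp cm [52.35 17.15 25.87]
side [-0.00201028  0.00230328  0.08387907] 1949
wrist [-0.00041958  0.00021104  0.08375515] 14785
```

View pics/end.png

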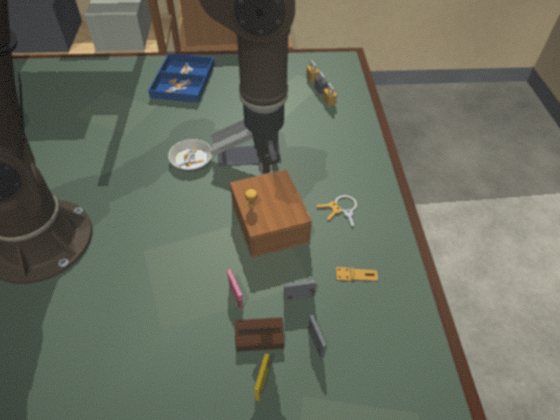

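The picture shows the lid flat on the case at (270,210) and the stand empty at (260,333). The dish, chute, hasp and key ring are where they were. The lid plane measures 83.8 mm high with almost no slope, so it is closed.

```bash
python3 -c "
from bench import *
print(hand_in())"
```

```text
the job is handed in; nothing more can be done
None
```

The red gauge is fully home in the case's slot, the lid is closed without slamming, and the job was handed in at about 19 s of the 67 s allowed.

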